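# Hold a shaft collar on the set-screw flat of a frame-line gearmotor

## Robot

A 7-joint arm with a two-finger parallel gripper is mounted at the origin on the work surface. World frame = base frame: x ahead of the robot, y to its left, z up, the work surface at z = 0. Lengths are in m, angles in rad, forces in N, time in s.
With the tool pointing down it reaches from about 0.4 to 0.85 m from the base axis. Payload 10.4 kg.
Tool frame: the origin (TCP) lies midway between the tips of the shut fingers; the grasp point (between the pads) lies 19 mm behind it (r.grasp_offset is the distance from the TCP to the grasp point, in m); x points along the fingers, y is the direction in which the jaws open and shut, and the axes are right-handed (so a half turn about x gives the same grasp; the last joint's range is limited). The gripper opens to 87 mm and grips with 3 to 60 N. Pads are 19 mm wide; open, the fingers measure 117 mm over their backs; the gripper's body (75 mm by 190 mm) begins 51 mm behind the grasp point.
Start: joints at [-1.326, 0.332, -0.065, 1.46, 0.022, 1.35, -0.088], TCP at [0.165, 0.603, 0.188] pointing down, gripper open.
Joint ranges: [-2.6, 2.6], [-0.5, 2.12], [-1.47, 1.34], [0.16, 2.42], [-1.27, 4.41], [0.06, 2.06], [-2.6, 2.6]. Speed limits (rad/s): [2.22, 2.22, 2.79, 2.79, 3.14, 3.14, 3.14].

## Interface

Orientations are given as a unit quaternion [x, y, z, w].
In Python, from bench import r, vision, close_job gives the robot as it stands. The module is installed in compiled form; this text tells all that it offers.
- The arm moves only by the shell command python3 -m pendant 'ROWS' [OPENING] [FORCE]. ROWS is text: rows parted by semicolons, each of 6 numbers parted by spaces: the shift along the tool's x, y, z in units of 0.25 m (1.0 is 0.25 m), then the turn, a rotation vector about the tool's x, y, z in units of 1.5 rad (1.0 is 1.5 rad). A call has 1 to 8 rows; each row is the pose to reach, as a shift and turn from the pose commanded when the call began, along the tool's axes at that moment; what a row does not reach only later rows make up. A row lasts 1/10 s, in which the tool goes at most 50 mm and 8.59 degrees, less where a joint would pass 70% of its speed; a pose out of reach is approached as far as the arm can. A call with a number of a shift or a turn outside -1 to 1 is refused whole. A call with a gripper value outside its range is refused whole. OPENING is the gripper command: -1 is shut, 1 is fully open, values between are in proportion, set as the call begins (- or left out, the last holds). The fingers move at their own pace and stop on an object; FORCE is the grip in N (left out, the last holds). Time passes only in rows, so rows that repeat a pose let the fingers close. It gives the time, the measured TCP pose, the force and the opening at its end, in the units of the state.
- r.read_state(): the state, without advancing time (a new reading comes with each control period).
- vision.camera(name): name is "scene" or "top" or "wrist"; returns (picture, depth): 420x560x3 uint8, blue, green, red; 420x560 float32, m along the optical axis (not along the pixel's ray), 0 where there is no reading.
- vision.get_calibration(name): a dict with "camera_matrix" (3x3 intrinsics, pixels), "rvec" (rotation vector, rad) and "tvec" (3), from world to camera coordinates, as OpenCV has them. Camera axes: x right, y down, z forward; pixel columns grow to the right and rows downward; lengths in m; the calibration is good to about 2 mm. A picture is of the moment at which its call begins: read the wrist's pose just before it. get_calibration takes no time and is no camera call; for the wrist camera it gives the pose at the moment of the call.
- close_job(): hands the job in, once; it reports no verdict.
The state is a dict: "time": time; "joint_positions": joint angles; "joint_vel": joint speeds; "joint_torque": joint torques, N m; "ee_pos": TCP position; "eef_rot": TCP orientation; "ft_force": force on the tool from outside, world axes, zero at the start; "torque": the same for the moment, N m; "width": finger opening in m.
Only numpy, scipy, OpenCV 4.12 (cv2) and the standard library are available. Lean on these libraries where they do the work, as an engineer would, in place of code of your own. Each camera call takes 0.05 s, during which the arm holds its last target. There are 200 camera calls.

## Task

Pinch the gearmotor's upright shaft across its set-screw flat and turn it until the flat faces the hex driver in the bent bracket. Then take the steel shaft collar from its stand, lower it over the shaft with its set screw towards the driver, and finish while still holding it in the grip, level and half-way up the flat (resting on nothing), with the tip of its screw pressed against the flat. Leave the picture frame, the glue bottle and the hammer alone.

Things in the scene. Friction and masses are not known exactly. Their poses are not given: they have to be found in the camera images.
- shaft (a joint): Angle of the gearmotor's upright steel shaft, counter-clockwise from above positive. At 0 its flat squarely faces the hex driver; it starts 0.5 to 1.4. It stays where left (dry friction 0.06 N m, range -3.1 to 3.1). Shaft 20 mm in diameter, end 162 mm above the work surface, standing out of a 90 x 90 mm gearbox whose top (with bolts) is 80 mm above the work surface.
- flat: Set-screw flat along one side of the shaft, 102 to 162 mm above the work surface (open at the shaft's end; round below). Origin: middle of its face, 132 mm up; x points level straight out of the face, z up. The face is 16 mm wide, 6 mm from the shaft's axis; across it the shaft measures 16 mm, elsewhere 20. Turns with the shaft.
- driver_tip (a point): Tip of the fixed hex driver, a 7 mm rod level with the flat's middle that points at the shaft's axis, 75 mm from it, carried by a bent steel bracket (50 mm wide, 150 mm high, 105 mm from the axis). Gearmotor, bracket and base plate are one fixed piece; its motor lies behind the gearbox, up to 97 mm high.
- collar_mid (a point): Centre of the loose steel shaft collar, half-way up. 24 mm high, 42 mm in diameter, about 0.2 kg, bore 24 mm along z. Two flat lugs at its +y and -y sides to grip: 44 mm across, 24 mm long. x points along the set screw to its outer head, which ends 27 mm out. See collar for its stand.
- screw_tip (a point): Inner end of the set screw (6 mm wide), in the bore 8 mm from the collar's centre along the collar's x; x as the collar's (away from the axis). It stands 4 mm into the bore, so the collar passes over the shaft only with the screw on the flat's side. Centred, there are 2 mm from tip to flat and 2 mm all round: shifting the collar 2 mm along its -x brings the tip onto the flat.
- collar: The same collar: origin at the centre of its underside, axes as collar_mid, z up. It starts upright on a fixed wooden stand: a round post 34 mm in diameter, top 38 mm above the work surface, on a board 110 x 90 x 8 mm.
- picture_frame: Bystander: loose wooden picture frame 130 x 170 x 22 mm lying flat, origin at the centre of its underside.
- glue_bottle: Bystander: white plastic bottle, 54 mm diameter, 130 mm high, upright, origin at the centre of its underside.
- hammer: Bystander: loose hammer lying flat, 260 mm long, origin at the middle of its length, handle towards its -x.
Not all that is in view belongs to the job. There is more than one size of the collar; the job needs the larger.

How it is judged:
By the outcome, as a careful person would: the job done as asked, in the order asked, and still so for the second after the job is handed in, while the arm keeps its last pose, push and grip.
It also fails if it takes over 59 s, if anything falls off the work surface, if the arm or the gripper's body presses on something with over 40 N, if the wrist force passes 120 N, or if a joint passes its speed limit or range.

## Working session

There is one attempt and no reset: what is moved stays moved. The work goes in short steps, Python scripts to look and compute and a shell command to move; the robot and the scene stay as the last step left them, time stands still between calls to the robot, and variables do not carry over. Pictures are saved under pics/ and viewed, about 8 in all and at most 12, crops included, and the job is handed in when it is done.

```bash
mkdir -p pics; cat > h.py <<'E'
import numpy as np, cv2
from scipy.spatial.transform import Rotation as R
from bench import r, vision
def cal(n):
    c=vision.get_calibration(n); K=np.array(c["camera_matrix"]); Rm=cv2.Rodrigues(np.array(c["rvec"],float))[0]
    return K,Rm,np.array(c["tvec"],float).reshape(3)
def cloud(n):
    c=cal(n); im,d=vision.camera(n); K,Rm,t=c
    v,u=np.indices(d.shape); P=np.stack([(u-K[0,2])/K[0,0]*d,(v-K[1,2])/K[1,1]*d,d],-1)
    W=(P-t)@Rm; W[d==0]=np.nan
    return im,d,W,c
def ray(c,u,v,z):
    K,Rm,t=c; o=-Rm.T@t; q=Rm.T@np.linalg.inv(K)@[u,v,1]; return o+q*(z-o[2])/q[2]
def proj(c,p):
    K,Rm,t=c; q=K@(Rm@np.array(p)+t); return q[:2]/q[2]
def st():
    s=r.read_state(); return s,np.array(s["ee_pos"]),R.from_quat(s["eef_rot"])
def rows(p,rot=None):
    s,p0,R0=st(); d=R0.inv().apply(np.array(p)-p0)/0.25
    w=(R0.inv()*rot).as_rotvec()/1.5 if rot is not None else np.zeros(3)
    print("row",np.round(d,4),np.round(w,4))
E
python3 - <<'E'
from h import *
s,p,q=st(); print(s["time"],p,s["eef_rot"],s["width"],r.grasp_offset); print(q.as_matrix().round(3))
for n in("scene","top"):
    im,d,W,c=cloud(n); cv2.imwrite(f"pics/{n}0.png",im); np.savez(f"{n}0.npz",im=im,d=d,W=W)
E
```

```text
0.0 [0.16527832 0.6023092  0.18696331] [ 0.09390316  0.70081194 -0.09488073  0.70074422] 0.08737124026372876 0.0187
[[-0.     0.265  0.964]
 [-0.001  0.964 -0.265]
 [-1.    -0.001  0.   ]]
```

View pics/scene0.png

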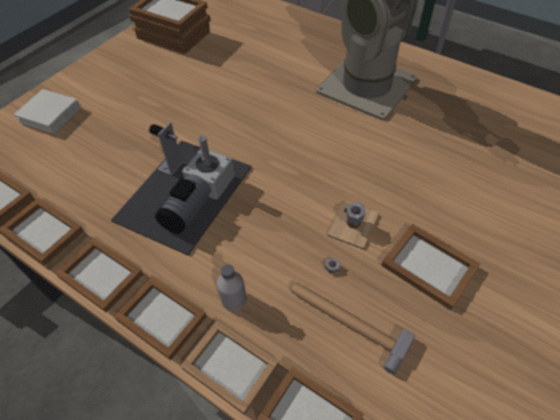

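View pics/top0.png

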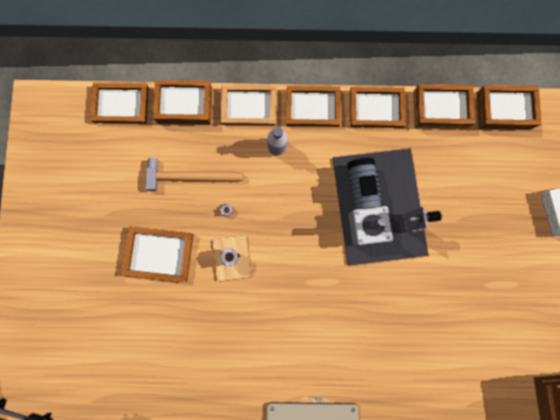

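The scene view shows the gearmotor at (205,170), the bent bracket with driver at (170,145), and a collar on the wooden stand at (355,215). A smaller loose collar lies on the table at (332,265). In the top view, the shaft is at about (374,225), the driver at (415,218), the collar on its stand at (229,257), and the small collar at (226,210). Collar candidates are therefore (229,257) on the stand and (226,210) on the table. I choose the one on the stand, as described and larger.

```bash
python3 - <<'E'
from h import *
T=np.load("top0.npz"); im,W=T["im"],T["W"]; c=cal("top"); K,Rm,t=c
print("cam",-Rm.T@t,K[0,0])
for n,(u,v,z) in dict(shaft=(374,225,.162),drv=(405,220,.132),collar=(229,257,.062),small=(226,210,.02)).items(): print(n,ray(c,u,v,z).round(4),W[v,u].round(4))
# shaft end: points z>0.15 near
def fit(n,z0,z1,ctr,rad):
    W=np.load(n+"0.npz")["W"]; m=(W[...,2]>z0)&(W[...,2]<z1)&(np.hypot(W[...,0]-ctr[0],W[...,1]-ctr[1])<rad)
    v,u=np.nonzero(m); p=W[m]; print(n,len(p),p.mean(0).round(4) if len(p) else 0,p.min(0).round(4),p.max(0).round(4),"px",u.mean(),v.mean()); return m
s=ray(c,374,225,.162); k=ray(c,229,257,.062)
for n in("top","scene"):
    fit(n,.15,.17,s,.04); fit(n,.055,.067,k,.04)
A=cv2.resize(im[180:260,335:455],None,fx=5,fy=5,interpolation=cv2.INTER_CUBIC)
B=cv2.resize(im[190:290,200:260],None,fx=4,fy=4,interpolation=cv2.INTER_CUBIC)
o=np.zeros((600,800,3),np.uint8); o[:400,:600]=A[:,:600]; 
S=np.load("scene0.npz")["im"]; B=np.hstack([cv2.resize(S[190:240,325:395],None,fx=4,fy=4,interpolation=cv2.INTER_CUBIC),cv2.resize(im[237:277,205:255],None,fx=5,fy=5,interpolation=cv2.INTER_CUBIC),cv2.resize(S[130:170,180:230],None,fx=5,fy=5,interpolation=cv2.INTER_CUBIC)])if 0 else B
o[400:600,:280]=cv2.resize(S[190:240,325:395],None,fx=4,fy=4,interpolation=cv2.INTER_CUBIC)
o[400:600,280:530]=cv2.resize(im[237:277,205:255],None,fx=5,fy=5,interpolation=cv2.INTER_CUBIC)
o[400:600,530:780]=cv2.resize(S[130:170,180:230],None,fx=5,fy=5,interpolation=cv2.INTER_CUBIC)
cv2.imwrite("pics/crop1.png",o)
E
```

```text
cam [0.46810447 0.10982559 1.0754529 ] 398.11755716450017
shaft [ 0.5576 -0.1262  0.162 ] [ 0.5616 -0.1368  0.121 ]
drv [ 0.5736 -0.2083  0.132 ] [ 0.586  -0.2457  0.0213]
collar [0.4811 0.2166 0.062 ] [0.4814 0.2191 0.0384]
small [0.6063 0.2325 0.02  ] [0.6087 0.2347 0.0011]
top 58 [ 0.5661 -0.1422  0.161 ] [ 0.558  -0.1527  0.1532] [ 0.5746 -0.1345  0.1653] px 380.7413793103448 221.5
top 168 [0.4824 0.2179 0.0611] [0.4609 0.1918 0.0557] [0.5064 0.2373 0.0657] px 228.54761904761904 256.48809523809524
scene 59 [ 0.5678 -0.1425  0.1577] [ 0.5575 -0.1551  0.1504] [ 0.5761 -0.1343  0.1624] px 202.0 139.47457627118644
scene 196 [0.4838 0.2181 0.0598] [0.4586 0.1971 0.0552] [0.506  0.2383 0.0644] px 355.36224489795916 210.65816326530611
```

View pics/crop1.png

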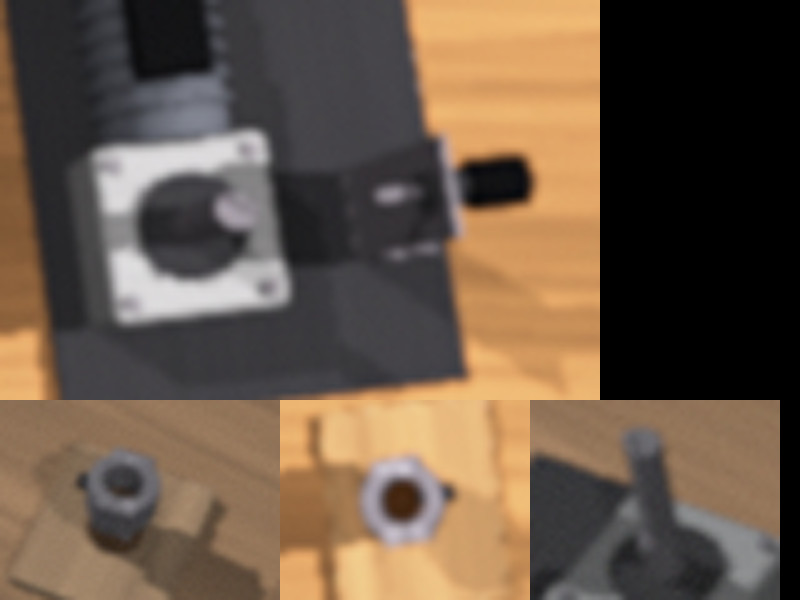

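The crop shows the shaft end at top pixel (381,221), which gives (0.566,-0.143) at 0.161 m high, and both cameras agree. The stand collar has an outer diameter of about 45 mm at 0.061 m high, centred on (0.483,0.218), so it is the large one. Its screw head points to -y, at about top pixel (239,256). Next I move towards the shaft.

```bash
python3 -m pendant '-0.2 -0.15 0.15 0 0 0;-0.4 -0.3 0.3 0 0 0;-0.5 -0.45 0.45 0 0 0;-0.5 -0.6 0.6 0 0 0;-0.5 -0.75 0.7 0 0 0;-0.5 -0.9 0.8 0 0 0;-0.5 -0.9 0.8 0 0 0' 1 20; python3 -m pendant '0 -0.15 0.15 0 0 0;0 -0.3 0.3 0 0 0;0 -0.45 0.45 0 0 0;0 -0.6 0.6 0 0 0;0 -0.75 0.75 0 0 0;0 -0.9 0.9 0 0 0;0 -0.9 0.9 0 0 0'
python3 - <<'E'
from h import *
s,p,q=st(); K,Rm,t=cal("wrist"); o=-Rm.T@t
print(p,"cam rel TCP in tool",q.inv().apply(o-p).round(4)); print((q.as_matrix().T@Rm.T).round(3),K.round(1))
rows([.566,-.143,.31])
E
```

```text
time: 0.8
ee_pos: [0.2997, 0.3301, 0.313]
eef_rot: [0.095, 0.701, -0.095, 0.701]
ft_force: [1.0, 0.0, 0.8]
width: 0.0871
time: 1.5
ee_pos: [0.4574, 0.0513, 0.3128]
eef_rot: [0.096, 0.7, -0.097, 0.701]
ft_force: [-0.0, 0.9, 0.4]
width: 0.0871
[0.45742821 0.05125314 0.31277488] cam rel TCP in tool [-0.1972  0.001  -0.0677]
[[-0.    -0.253  0.967]
 [ 1.     0.     0.   ]
 [-0.     0.967  0.253]] [[293.2   0.  286.5]
 [  0.  293.2 205.9]
 [  0.    0.    1. ]]
row [ 0.0117 -0.6306  0.6283] [0. 0. 0.]
```

```bash
python3 -m pendant '0 -0.15 0.15 0 0 0;0 -0.3 0.3 0 0 0;0.1 -0.45 0.45 0 0 0;0.2 -0.6 0.6 0 0 0;0.3 -0.63 0.63 0 0 0;0.4 -0.63 0.63 0 0 0;0.4 -0.63 0.63 0 0 0'
python3 - <<'E'
from h import *
s,p,q=st(); print(p)
im,d,W,c=cloud("wrist"); np.savez("w1.npz",im=im,d=d,W=W,K=c[0],R=c[1],t=c[2])
m=(W[...,2]>.155)&(W[...,2]<.17)&(np.hypot(W[...,0]-.566,W[...,1]+.143)<.03); v,u=np.nonzero(m)
print(m.sum(),W[m].mean(0),u.min(),u.max(),v.min(),v.max())
print(proj(c,[.566,-.143,.162]),proj(c,[.57,-.218,.132]))
a=cv2.resize(im,None,fx=1.0,fy=1.0); u0,v0=int(u.mean()),int(v.mean())
cr=cv2.resize(im[v0-30:v0+30,u0-30:u0+30],(420,420),interpolation=cv2.INTER_CUBIC)
cv2.imwrite("pics/w1.png",np.hstack([a[:,70:450],cr])); print(u0,v0)
E
```

```text
time: 2.2
ee_pos: [0.5643, -0.1376, 0.209]
eef_rot: [0.095, 0.703, -0.095, 0.698]
ft_force: [0.3, -0.2, -0.3]
width: 0.0871
[ 0.56430421 -0.13759893  0.20903005]
375 [ 0.56615309 -0.14363069  0.1616114 ] 268 290 204 224
[279.93005462 213.8271162 ] [208.61063405 228.69817078]
279 214
```

View pics/w1.png

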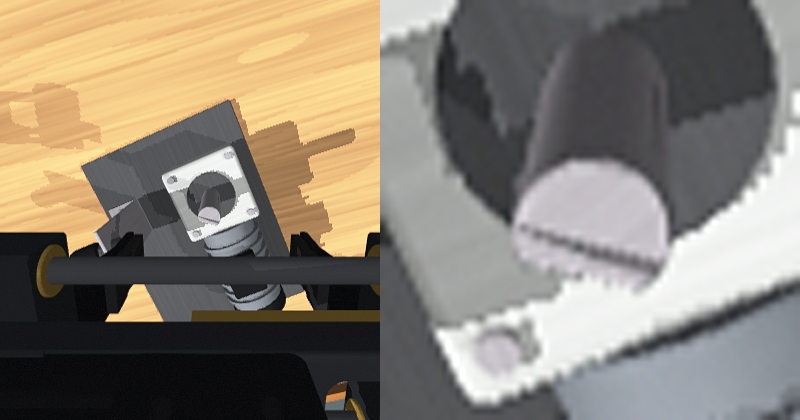

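The wrist view shows the shaft end at about (279,214). The flat cuts its lower edge in the picture, facing roughly down the image with a slight lean left. The line across the disc about 2 mm from its centre is only a mark or shadow. Next I fit the shaft centre, the flat angle and the driver direction.

```bash
cat > fit.py <<'E'
from h import *
from scipy.optimize import minimize
def shaftfit(W,d,c0=(.566,-.143),z=(.150,.172)):
    K,Rm,t=cal("wrist")
    m=(W[...,2]>z[0])&(W[...,2]<z[1])&(np.hypot(W[...,0]-c0[0],W[...,1]-c0[1])<.03)
    # plane-intersect all pixels near with z=.162
    vv,uu=np.nonzero(cv2.dilate(m.astype(np.uint8),np.ones((9,9))))
    P=np.array([ray(FC,u,v,.162)[:2] for u,v in zip(uu,vv)]); M=m[vv,uu].astype(float)
    def cost(x):
        n=np.array([np.cos(x[2]),np.sin(x[2])]); e=P-x[:2]
        sd=np.minimum(.010-np.linalg.norm(e,axis=1),.006-e@n)
        return np.sum((1/(1+np.exp(-np.clip(sd/.0004,-30,30)))-M)**2)
    best=None
    for a in np.radians(np.arange(0,360,30)):
        q=minimize(cost,[*P[M>0].mean(0),a],method="Nelder-Mead",options=dict(xatol=1e-5,fatol=1e-4,initial_simplex=[[*P[M>0].mean(0),a],[*(P[M>0].mean(0)+[.002,0]),a],[*(P[M>0].mean(0)+[0,.002]),a],[*P[M>0].mean(0),a+.5]]))
        if best is None or q.fun<best.fun: best=q
    return best.x,best.fun,int(M.sum())
FC=None
E
python3 - <<'E'
import fit; from fit import *
D=np.load("w1.npz"); fit.FC=(D["K"],D["R"],D["t"]); W=D["W"]
x,f,n=shaftfit(W,D["d"]); print("shaft",x[:2],"flat deg",np.degrees(x[2]),f,n)
c=x[:2]
for nm,Wc in(("wrist",W),("top",np.load("top0.npz")["W"])):
    m=(Wc[...,2]>.074)&(Wc[...,2]<.084)&(np.hypot(Wc[...,0]-c[0],Wc[...,1]-c[1])<.075)
    rc=cv2.minAreaRect((Wc[m][:,:2]*1000).astype(np.float32)); print(nm,"gearbox",rc,m.sum())
    m=(Wc[...,2]>.10)&(Wc[...,2]<.158)&(abs(np.hypot(Wc[...,0]-c[0],Wc[...,1]-c[1])-.1)<.03)&(Wc[...,1]<-.2); p=Wc[m]
    if m.any(): print("bracket pts",m.sum(),p.mean(0).round(4),"dir deg",np.degrees(np.arctan2(*(p[:,:2].mean(0)-c)[::-1])))
S=np.load("scene0.npz")["W"]; m=(S[...,2]>.122)&(S[...,2]<.155)&(np.hypot(S[...,0]-c[0],S[...,1]-c[1])<.115)&(S[...,1]<-.2); p=S[m]
print("scene",m.sum(),p.mean(0).round(4),np.degrees(np.arctan2(*(p[:,:2].mean(0)-c)[::-1])))
ct=cal("top")
for u,v,z in((412,219,.132),(434,216,.132),(409.5,219,.132)): q=ray(ct,u,v,z); print(q.round(4),np.degrees(np.arctan2(*(q[:2]-c)[::-1])))
E
```

```text
shaft [ 0.56673299 -0.14407777] flat deg 328.1618934533478 42.90883763663243 402
wrist gearbox ((582.5826416015625, -142.50640869140625), (117.7206802368164, 87.6320571899414), 7.757614612579346) 5668
bracket pts 832 [ 0.5699 -0.2526  0.1327] dir deg -88.33583193060545
top gearbox ((581.8883666992188, -141.66415405273438), (117.61105346679688, 88.7697525024414), 6.74806547164917) 1089
bracket pts 302 [ 0.581  -0.2494  0.1346] dir deg -82.27151763006634
scene 192 [ 0.5827 -0.2442  0.1369] -80.93101762824149
[ 0.5762 -0.2252  0.132 ] -83.30938433240739
[ 0.5842 -0.2781  0.132 ] -82.57228812325353
[ 0.5762 -0.2192  0.132 ] -82.84472649928114
```

```bash
cat >> h.py <<'E'
def down(deg):
    a=np.radians(deg); x=np.array([0,0,-1.]); y=np.array([np.cos(a),np.sin(a),0]); return R.from_matrix(np.stack([x,y,np.cross(x,y)],1))
E
python3 - <<'E'
from h import *
s,p,q=st(); print(p,np.round(s["joint_positions"],3)); rows([.565,-.143,.19],down(148.2)); rows([.565,-.143,.19],down(-31.8))
E
```

```text
[ 0.56539555 -0.13694603  0.21154289] [-0.497  0.277  0.802  1.577 -0.2    1.377  1.628]
row [ 0.0862 -0.0237  0.0052] [-0.8559 -0.0022 -0.0009]
row [ 0.0862 -0.0237  0.0052] [ 1.2385e+00 -1.0000e-03  2.4000e-03]
```

```bash
python3 -m pendant '0 -0.01 0 -0.1 0 0;0 -0.02 0.005 -0.2 0 0;0 -0.024 0.005 -0.3 0 0;0 -0.024 0.005 -0.4 0 0;0 -0.024 0.005 -0.5 0 0;0 -0.024 0.005 -0.6 0 0;0 -0.024 0.005 -0.7 0 0;0 -0.024 0.005 -0.79 0 0'
python3 - <<'E'
from h import *
s,p,q=st(); print(p,np.round(s["joint_positions"],3)); rows([.565,-.143,.19],down(148.2)); rows([.565,-.143,.125],down(148.2))
E
```

```text
time: 3.05
ee_pos: [0.5659, -0.1424, 0.2101]
eef_rot: [-0.275, 0.654, 0.277, 0.648]
ft_force: [-0.8, -0.1, -0.9]
width: 0.0878
[ 0.56593978 -0.14240711  0.21010632] [-0.072  0.235  0.286  1.549 -0.065  1.375  2.591]
row [ 0.0805  0.0006 -0.0038] [-0.1431 -0.0037 -0.0042]
row [ 0.3404 -0.0009 -0.0022] [-0.1431 -0.0037 -0.0042]
```

```bash
python3 -m pendant '0 0 0 0.1 0 0;0 0 0 0.2 0 0;0 0 0 0.3 0 0;0 0 0 0.4 0 0;0 0 0 0.5 0 0;0 0 0 0.6 0 0;0 0 0 0.7 0 0;0 0 0 0.8 0 0'; python3 -m pendant '0 0 0 0.1 0 0;0 0 0 0.2 0 0;0 0 0 0.3 0 0;0 0 0 0.4 0 0;0 0 0 0.5 0 0;0 0 0 0.6 0 0;0 0 0 0.7 0 0;0 0 0 0.8 0 0;'
python3 - <<'E'
from h import *
s,p,q=st(); print(p,np.round(s["joint_positions"],3)); rows([.565,-.143,.19],down(-31.8))
E
```

```text
time: 3.85
ee_pos: [0.5655, -0.1431, 0.2094]
eef_rot: [0.144, 0.696, -0.145, 0.689]
ft_force: [0.1, 0.4, -0.1]
width: 0.0871
time: 4.65
ee_pos: [0.5655, -0.143, 0.2093]
eef_rot: [-0.508, -0.492, 0.512, -0.487]
ft_force: [-0.5, -0.2, 0.4]
width: 0.087
[ 0.56547504 -0.14298343  0.2093466 ] [-0.305  0.254  0.573  1.562 -0.138  1.376  0.242]
row [ 0.0774 -0.0012  0.0002] [0.3433 0.0013 0.0063]
```

```bash
python3 -m pendant '0 0 0 0.1 0 0;0 0 0 0.2 0 0;0 0 0 0.3 0 0;0 0 0 0.343 0 0;0 0 0 0.343 0.001 0.006;0 0 0 0.343 0.001 0.006'
python3 - <<'E'
import fit; from fit import *
s,p,q=st(); im,d,W,c=cloud("wrist"); fit.FC=c
x,f,n=shaftfit(W,d); print("shaft",x[:2],np.degrees(x[2]),f,n)
m=(W[...,2]>.074)&(W[...,2]<.084)&(np.hypot(W[...,0]-.567,W[...,1]+.144)<.075)
print("gearbox",cv2.minAreaRect((W[m][:,:2]*1000).astype(np.float32)),m.sum())
s,p,q=st(); print(p,s["ft_force"],np.degrees(np.arctan2(q.as_matrix()[1,1],q.as_matrix()[0,1])))
rows([.565,-.143,.125],down(-31.8))
n=np.array([np.cos(x[2]),np.sin(x[2])]); rows([*(x[:2]-.002*n),.125],down(np.degrees(x[2])))
E
```

```text
time: 5.25
ee_pos: [0.5651, -0.1434, 0.2084]
eef_rot: [-0.616, -0.347, 0.617, -0.346]
ft_force: [0.4, -0.3, 1.0]
width: 0.087
shaft [ 0.56936981 -0.1431545 ] -30.79602810597303 37.30907698983426 395
gearbox ((583.2420654296875, -142.2528076171875), (117.00213623046875, 88.05068969726562), 7.588226795196533) 5886
[ 0.56496026 -0.14346392  0.20806571] [-0.17850998  0.15651608  0.00732283] -31.346119780347315
row [ 3.323e-01 -3.000e-04 -2.000e-03] [0.0053 0.0007 0.001 ]
row [ 0.3322  0.0069 -0.0105] [-0.0064  0.0007  0.001 ]
```

```bash
python3 -m pendant '0.1 0.003 -0.002 0 0 0;0.2 0.006 -0.003 0 0 0;0.28 0.006 -0.003 0 0 0;0.332 0.006 -0.003 0 0 0;0.332 0.006 -0.003 0 0 0' -0.4; python3 -m pendant '0 0 0 0 0 0;0 0 0 0 0 0;0 0 0 0 0 0;0 0 0 0 0 0;0 0 0 0 0 0;0 0 0 0 0 0' -1 15
python3 - <<'E'
from h import *
s,p,q=st(); print(p,s["ft_force"],s["torque"],s["width"],np.degrees(np.arctan2(q.as_matrix()[1,1],q.as_matrix()[0,1])))
E
```

```text
time: 5.8
ee_pos: [0.5652, -0.1438, 0.1227]
eef_rot: [-0.615, -0.347, 0.619, -0.345]
ft_force: [-1.0, -0.5, -0.4]
width: 0.055
time: 6.4
ee_pos: [0.5659, -0.144, 0.1242]
eef_rot: [-0.616, -0.346, 0.618, -0.345]
ft_force: [-2.4, 0.5, 3.2]
width: 0.0147
[ 0.5659259  -0.14397975  0.12415384] [-2.42467072  0.52521991  3.22215714] [0.20371592 0.65998701 0.0324926 ] 0.014675900015653555 -31.506503694848817
```

```bash
python3 -m pendant '0 0 -0.001 0.075 0 0;0 0 -0.002 0.15 0 0;0 0.001 -0.003 0.225 0 0;0 0.001 -0.0035 0.3 0 0;0 0.002 -0.004 0.375 0 0;0 0.002 -0.005 0.45 0 0;0 0.003 -0.006 0.525 0 0;0 0.003 -0.006 0.597 0 0' -1 20;python3 -m pendant '0 0 0 0 0 0;0 0 0 0 0 0;0 0 0 0 0 0'
python3 - <<'E'
from h import *
for i in range(3):
    im,d=vision.camera("wrist"); s,p,q=st(); print(p,s["ft_force"],s["torque"],s["width"],np.degrees(np.arctan2(q.as_matrix()[1,1],q.as_matrix()[0,1])))
cv2.imwrite("pics/w2.png",im)
E
```

```text
time: 7.2
ee_pos: [0.5675, -0.1437, 0.1242]
eef_rot: [-0.705, -0.042, 0.707, -0.043]
ft_force: [-0.9, -1.0, 2.0]
width: 0.0144
time: 7.5
ee_pos: [0.5675, -0.1437, 0.1241]
eef_rot: [-0.704, -0.045, 0.707, -0.045]
ft_force: [-2.2, -2.1, 4.1]
width: 0.0146
[ 0.56748438 -0.1437017   0.12411968] [-1.17145345 -2.36063963  4.75406219] [-0.48040504  0.57314603  0.05563439] 0.014811902341559017 -82.73349344910143
[ 0.56749395 -0.14367641  0.1241171 ] [-1.66877427 -2.05125683  4.83329967] [-0.50862797  0.57855486 -0.02342661] 0.014162411033527032 -82.75516556774632
[ 0.56749644 -0.14370615  0.12412659] [-1.70185959 -1.89435132  4.28416255] [-0.57761973  0.64585406  0.00298357] 0.014076829754305919 -82.78125121766838
```

The shaft is turned and the jaw axis now points at -82.8°, with a free reading and little torque. I release it, rise, turn 90°, and look at the flat.

```bash
python3 -m pendant '0 0 0 0 0 0;0 0 0 0 0 0;0 0 0 0 0 0;-0.1 0 0 0 0 0;-0.2 0 0 0 0 0;-0.3 0 0 0 0 0;-0.36 0 0 0 0 0;-0.36 0 0 0 0 0' 0.6; python3 -m pendant '0 0 0 -0.1 0 0;0 0 0 -0.2 0 0;0 0 0 -0.3 0 0;0 0 0 -0.4 0 0;0 0 0 -0.5 0 0;0 0 0 -0.6 0 0;0 0 0 -0.7 0 0;0 0 0 -0.8 0 0;';python3 -m pendant '0 0 0 -0.1 0 0;0 0 0 -0.2 0 0;0 0 0 -0.25 0 0;0 0 0 -0.25 0 0'
python3 - <<'E'
import fit; from fit import *
im,d,W,c=cloud("wrist"); fit.FC=c
x,f,n=shaftfit(W,d); print("shaft",x[:2],np.degrees(x[2]),f,n)
m=(W[...,2]>.074)&(W[...,2]<.084)&(np.hypot(W[...,0]-.567,W[...,1]+.144)<.075)
print("gearbox",cv2.minAreaRect((W[m][:,:2]*1000).astype(np.float32)),m.sum())
s,p,q=st(); print(p,s["ft_force"],s["width"],np.degrees(np.arctan2(q.as_matrix()[1,1],q.as_matrix()[0,1])),np.round(s["joint_positions"],2))
rows([.5675,-.1457,.130],down(7.2))
u0,v0=proj(c,[.5675,-.145,.162]).astype(int); print(u0,v0,proj(c,[.5769,-.2189,.132]))
np.savez("w3.npz",im=im,d=d,W=W,K=c[0],R=c[1],t=c[2])
a=cv2.resize(im[v0-110:v0+110,max(u0-130,0):u0+130],None,fx=1.5,fy=1.5); b=cv2.resize(im[v0-30:v0+30,u0-30:u0+30],(330,330),interpolation=cv2.INTER_CUBIC)
cv2.imwrite("pics/w3.png",np.hstack([a,b])if a.shape[0]==b.shape[0] else im)
E
```

```text
time: 8.45
ee_pos: [0.5687, -0.1433, 0.2155]
eef_rot: [-0.705, -0.044, 0.706, -0.045]
ft_force: [0.5, -0.8, -0.4]
width: 0.0666
time: 9.25
ee_pos: [0.5672, -0.1429, 0.2122]
eef_rot: [-0.554, -0.438, 0.558, -0.436]
ft_force: [0.1, 1.3, 0.3]
width: 0.0697
time: 9.65
ee_pos: [0.5672, -0.143, 0.2124]
eef_rot: [0.465, 0.533, -0.468, 0.53]
ft_force: [-0.3, -0.1, 0.1]
width: 0.0698
shaft [ 0.56836169 -0.14312388] 283.43512045764396 43.63683276805834 396
gearbox ((583.1004638671875, -142.04824829101562), (117.45435333251953, 87.12162017822266), 7.508018970489502) 5670
[ 0.56730217 -0.14301776  0.21263734] [-0.90006189 -0.54766981  1.07391654] 0.06954363163824873 7.319621567658274 [-0.31  0.25  0.58  1.56 -0.14  1.38  0.41]
row [0.3305 0.0011 0.0109] [ 0.0014 -0.0003  0.0035]
284 213 [285.05095542 273.95156557]
```

View pics/w3.png

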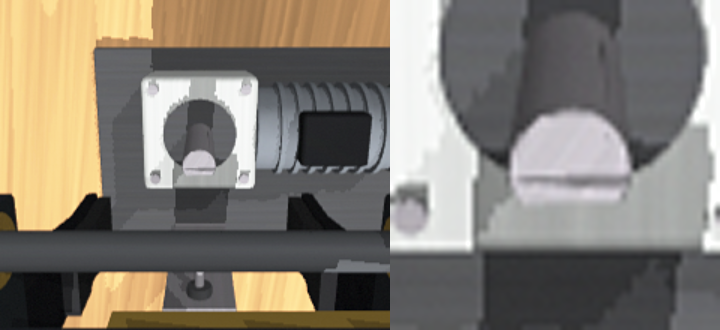

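The flat appears parallel to the jaw direction in the image, facing down towards the driver tip at about (200,280) in the left part of the crop. The coarse mask fit gives -76.6° against -82.8° from the jaws, so I'll recheck it. First a gentle pinch across the other direction locates the shaft axis along the jaw line, and I also fit the edge from this picture.

```bash
python3 -m pendant '0.1 0.001 0.004 0 0 0;0.2 0.002 0.008 0 0 0.003;0.28 0.002 0.008 0 0 0.003;0.33 0.002 0.008 0 0 0.003;0.33 0.002 0.008 0 0 0.003' 0; python3 -m pendant '0 0 0 0 0 0;0 0 0 0 0 0;0 0 0 0 0 0;0 0 0 0 0 0;0 0 0 0 0 0' -1 10
python3 - <<'E'
from h import *
s,p,q=st(); print(p,s["ft_force"],s["torque"],s["width"],np.degrees(np.arctan2(q.as_matrix()[1,1],q.as_matrix()[0,1])))
D=np.load("w3.npz"); c=(D["K"],D["R"],D["t"]); im=D["im"]
b=cv2.resize(im[183:243,254:314],(600,600),interpolation=cv2.INTER_CUBIC); d=D["d"][183:243,254:314]; d=cv2.resize(((d-.2)/.15*255).clip(0,255).astype(np.uint8),(180,600),interpolation=cv2.INTER_NEAREST)
cv2.imwrite("pics/w3b.png",b)
E
```

```text
time: 10.2
ee_pos: [0.5671, -0.1448, 0.1295]
eef_rot: [0.466, 0.532, -0.467, 0.53]
ft_force: [0.2, 0.7, 0.9]
width: 0.0447
time: 10.7
ee_pos: [0.5684, -0.1452, 0.1317]
eef_rot: [0.467, 0.531, -0.466, 0.532]
ft_force: [0.1, 1.8, -0.1]
width: 0.0113
[ 0.5684063  -0.14518971  0.1317173 ] [ 0.12518802  1.80460016 -0.09581524] [-0.11256195  0.05768151 -0.00024753] 0.011340436081407182 7.411629553572669
```

View pics/w3b.png

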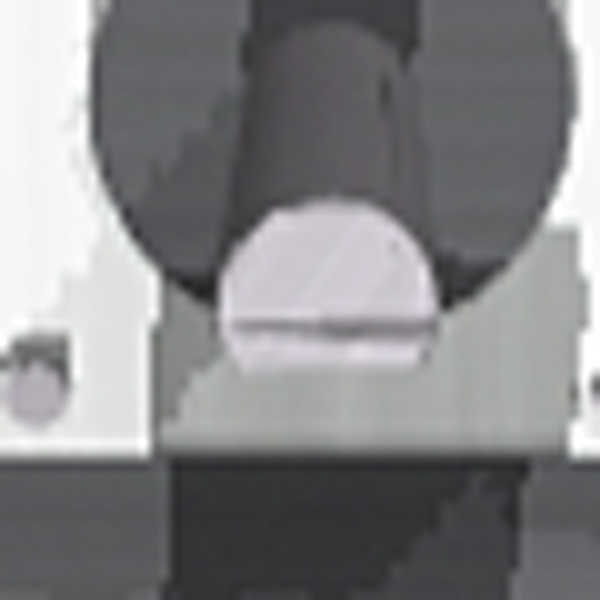

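```bash
python3 - <<'E'
from h import *
for i in range(3):
    im,d,W,c=cloud("wrist"); s,p,q=st(); print(p,s["ft_force"],s["width"])
np.savez("w4.npz",im=im,d=d,W=W,K=c[0],R=c[1],t=c[2])
print(proj(c,[.568,-.145,.162]),proj(c,p),proj(c,[p[0],p[1],.162]))
cv2.imwrite("pics/w4.png",cv2.resize(im[180:330,190:380],None,fx=4,fy=4,interpolation=cv2.INTER_CUBIC))
E
```

```text
[ 0.56834664 -0.14517702  0.13163365] [-0.01518721  0.21668043  0.81486497] 0.007481070861361337
[ 0.56828426 -0.14522026  0.13154872] [ 0.4047622   0.87603759 -0.11540174] 0.004471902262734131
[ 0.56825262 -0.14516919  0.13144843] [-0.35482844  0.12381401 -0.29087945] 0.002894733529660184
[283.47086162 246.3934748 ] [284.17950129 230.02204244] [283.84649922 246.69965621]
```

View pics/w4.png

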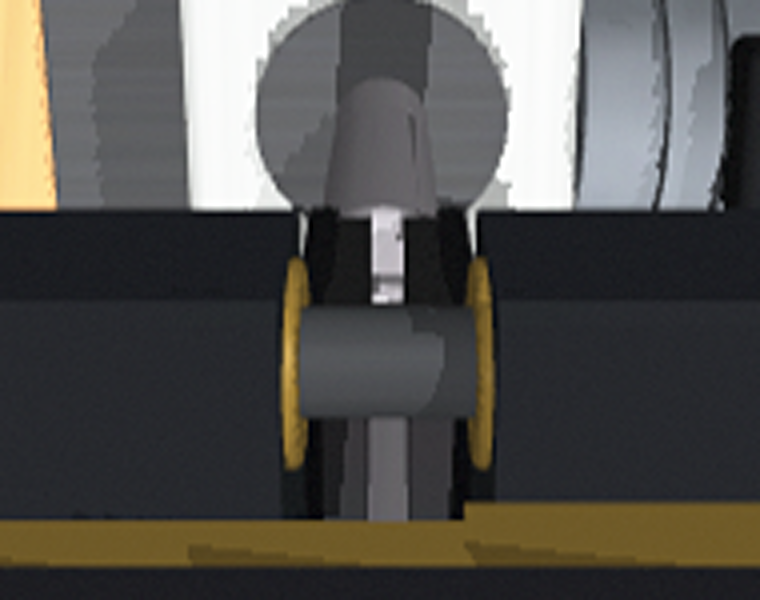

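```bash
python3 - <<'E'
from h import *
D=np.load("w4.npz"); W=D["W"]
for v in (226,230,233,236,240,245,250,254): print(v,[f"{u}:{W[v,u,0]-.568:.3f},{W[v,u,1]+.145:.3f},{W[v,u,2]:.3f}" for u in (265,270,276,281,286,291,296,302)])
im,d,W2,c=cloud("wrist"); s,p,q=st(); print(p,s["ft_force"],s["width"])
E
```

```text
226 ['265:-0.015,-0.016,0.082', '270:-0.011,-0.016,0.079', '276:-0.006,0.008,0.150', '281:-0.003,0.010,0.154', '286:0.000,0.010,0.154', '291:0.003,0.010,0.151', '296:0.007,0.008,0.143', '302:0.018,-0.012,0.080']
230 ['265:-0.015,-0.020,0.080', '270:-0.010,-0.020,0.079', '276:-0.006,0.008,0.158', '281:-0.003,0.010,0.161', '286:0.000,0.011,0.162', '291:0.003,0.010,0.159', '296:0.007,0.008,0.151', '302:0.018,-0.016,0.080']
233 ['265:-0.015,-0.024,0.077', '270:-0.009,0.011,0.171', '276:-0.006,0.008,0.161', '281:-0.003,0.008,0.162', '286:0.000,0.009,0.163', '291:0.003,0.009,0.162', '296:0.007,0.008,0.158', '302:0.009,0.013,0.170']
236 ['265:-0.014,-0.027,0.076', '270:-0.009,0.010,0.174', '276:-0.005,0.009,0.170', '281:-0.003,0.010,0.172', '286:0.001,0.007,0.163', '291:0.003,0.010,0.171', '296:0.006,0.011,0.171', '302:0.009,0.013,0.175']
240 ['265:-0.014,-0.032,0.075', '270:-0.008,0.011,0.181', '276:-0.005,0.010,0.178', '281:-0.002,0.010,0.177', '286:0.001,0.005,0.163', '291:0.003,0.010,0.177', '296:0.006,0.010,0.176', '302:0.009,0.013,0.181']
245 ['265:-0.009,0.035,0.247', '270:-0.008,0.010,0.187', '276:-0.005,0.010,0.185', '281:-0.002,0.010,0.184', '286:0.001,0.001,0.163', '291:0.003,0.010,0.184', '296:0.005,0.011,0.185', '302:0.008,0.013,0.188']
250 ['265:-0.009,0.035,0.251', '270:-0.008,0.010,0.194', '276:-0.005,0.009,0.190', '281:-0.002,0.009,0.190', '286:0.002,-0.002,0.162', '291:0.003,0.010,0.190', '296:0.005,0.011,0.191', '302:0.008,0.012,0.193']
254 ['265:-0.009,0.034,0.251', '270:-0.008,0.010,0.199', '276:-0.005,0.010,0.197', '281:-0.002,0.009,0.193', '286:0.002,-0.004,0.163', '291:0.003,0.008,0.189', '296:0.005,0.011,0.196', '302:0.008,0.011,0.197']
[ 0.56822533 -0.14517517  0.13141589] [ 0.25283599  1.08599585 -0.69912915] 0.001652190974198657
```

The fingers close to 2 mm where the shaft should measure 20 mm, so the cross-pinch gives no axis fix. The depth points put the fingers overlapping the shaft's end, with no force. I open, rise, and recheck the shaft.

```bash
python3 -m pendant '0 0 0 0 0 0;0 0 0 0 0 0;0 0 0 0 0 0;0 0 0 0 0 0;0 0 0 0 0 0;0 0 0 0 0 0' 0.6;  python3 -m pendant '-0.1 0 0 0 0 0;-0.2 0 0 0 0 0;-0.33 0 0 0 0 0;-0.33 0 0 0 0 0;-0.33 0 0 0 0 0'
python3 - <<'E'
import fit; from fit import *
im,d,W,c=cloud("wrist"); fit.FC=c
x,f,n=shaftfit(W,d); print("shaft",x[:2],np.degrees(x[2]),f,n)
s,p,q=st(); print(p,s["ft_force"],s["width"],np.degrees(np.arctan2(q.as_matrix()[1,1],q.as_matrix()[0,1])))
np.savez("w5.npz",im=im,d=d,W=W,K=c[0],R=c[1],t=c[2])
u0,v0=proj(c,[.5675,-.145,.162]).astype(int)
cv2.imwrite("pics/w5.png",cv2.resize(im[v0-30:v0+30,u0-30:u0+30],(540,540),interpolation=cv2.INTER_CUBIC))
E
```

```text
time: 11.5
ee_pos: [0.5682, -0.1452, 0.1314]
eef_rot: [0.467, 0.531, -0.466, 0.531]
ft_force: [0.2, -0.2, 0.6]
width: 0.0418
time: 12.0
ee_pos: [0.5685, -0.1453, 0.2143]
eef_rot: [0.467, 0.531, -0.466, 0.532]
ft_force: [0.9, 0.1, 0.4]
width: 0.0688
shaft [ 0.56829161 -0.14307935] 277.70445568032926 36.90341112833148 385
[ 0.56795105 -0.14507652  0.21337285] [-0.11995204  0.26253161 -0.34939119] 0.06928619334989759 7.422286297294232
```

View pics/w5.png

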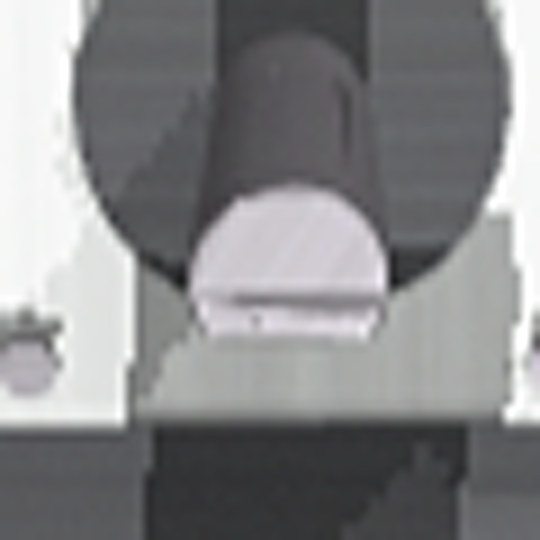

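The flat edge now runs level in the image, parallel to the gearbox edge, and the fit gives -82.3°. The shaft is therefore aimed at the driver. On to the collar.

```bash
python3 -m pendant '0 -0.01 -0.15 0 0 0;0 -0.02 -0.3 0 0 0;0 -0.04 -0.45 0 0 0;0 -0.06 -0.6 0 0 0;0 -0.08 -0.75 0 0 0' 1;  python3 -m pendant '0 -0.01 -0.15 0 0 0;0 -0.02 -0.3 0 0 0;0.1 -0.04 -0.45 0 0 0;0.2 -0.06 -0.6 0 0 0;0.28 -0.07 -0.73 0 0 0;0.28 -0.07 -0.73 0 0 0;0.28 -0.07 -0.73 0 0 0'
python3 - <<'E'
from h import *
im,d,W,c=cloud("wrist"); s,p,q=st(); print(p,s["ft_force"],np.degrees(np.arctan2(q.as_matrix()[1,1],q.as_matrix()[0,1])))
np.savez("c1.npz",im=im,d=d,W=W,K=c[0],R=c[1],t=c[2])
m=(W[...,2]>.053)&(W[...,2]<.068)&(np.hypot(W[...,0]-.483,W[...,1]-.218)<.04); print(m.sum(),W[m].mean(0),cv2.minEnclosingCircle((W[m][:,:2]*1000).astype(np.float32)))
m=(W[...,2]>.058)&m; print(m.sum(),cv2.minAreaRect((W[m][:,:2]*1000).astype(np.float32)))
u0,v0=proj(c,[.483,.218,.062]).astype(int); u0=max(u0,45); v0=min(v0,375);print(u0,v0)
cv2.imwrite("pics/c1.png",cv2.resize(im[v0-45:v0+45,u0-45:u0+45],(594,594),interpolation=cv2.INTER_CUBIC))
E
```

```text
time: 12.55
ee_pos: [0.5229, 0.0396, 0.2127]
eef_rot: [0.466, 0.531, -0.467, 0.531]
ft_force: [0.5, 0.1, 0.1]
width: 0.0863
time: 13.25
ee_pos: [0.4823, 0.2168, 0.1424]
eef_rot: [0.465, 0.532, -0.467, 0.532]
ft_force: [0.2, -1.0, 0.6]
width: 0.0873
[0.48314934 0.21602307 0.14327414] [-0.02825028 -0.86236874 -0.07620628] 7.3971441216091645
1182 [0.48358583 0.21855057 0.06124156] ((483.9840087890625, 216.64749145507812), 25.28335189819336)
1071 ((483.5282287597656, 218.59420776367188), (43.95357131958008, 41.245582580566406), 12.716475486755371)
285 201
```

View pics/c1.png

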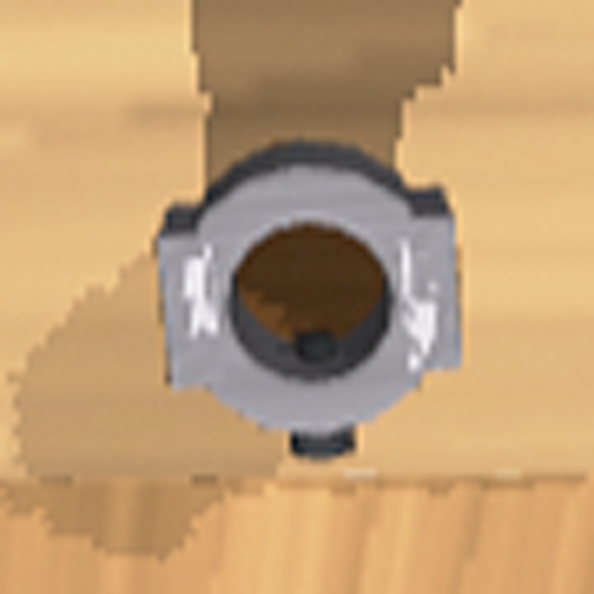

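The crop shows the large collar, about 44 mm over the lugs. Its lugs are left and right at (165,310) and (455,285), its screw head is at (322,442), and the screw tip is in the bore at (318,348). The screw points to about -77° and the centre is near (0.4837,0.217). I grasp it now.

```bash
python3 -m pendant '0.1 0.001 -0.002 -0.03 0 0;0.2 0.003 -0.004 -0.064 0 0;0.3 0.003 -0.004 -0.064 0 0;0.4 0.003 -0.004 -0.064 0 0;0.448 0.003 -0.004 -0.064 0 0;0.448 0.003 -0.004 -0.064 0 0;0.448 0.003 -0.004 -0.064 0 0' 0.7
python3 - <<'E'
from h import *
s,p,q=st(); print(p,s["ft_force"]); print(q.as_matrix().round(4)); rows([.4837,.2170,.0313],down(12.9))
E
```

```text
time: 14.0
ee_pos: [0.4848, 0.2177, 0.0329]
eef_rot: [0.441, 0.552, -0.44, 0.553]
ft_force: [-0.0, 0.3, -0.3]
width: 0.0742
[0.4848087  0.21770838 0.0328604 ] [-0.0258606   0.34402111 -0.27276128]
[[ 1.900e-03  9.749e-01  2.227e-01]
 [ 5.000e-04  2.227e-01 -9.749e-01]
 [-1.000e+00  2.000e-03 -0.000e+00]]
row [ 0.0062 -0.005   0.0018] [-0.0004 -0.     -0.0013]
```

```bash
python3 -m pendant '0.006 -0.004 0.002 0 0 -0.001;0.006 -0.004 0.002 0 0 -0.001;0.006 -0.004 0.002 0 0 -0.001;0.006 -0.004 0.002 0 0 -0.001;0.006 -0.004 0.002 0 0 -0.001;0.006 -0.004 0.002 0 0 -0.001' -1 35
python3 - <<'E'
from h import *
for i in range(2): vision.camera("wrist"); s,p,q=st(); print(p,s["ft_force"],s["torque"],s["width"])
E
```

```text
time: 14.6
ee_pos: [0.4831, 0.2173, 0.0304]
eef_rot: [0.44, 0.553, -0.441, 0.553]
ft_force: [-0.2, 0.6, -0.1]
width: 0.0337
[0.48311403 0.21725968 0.03035615] [ 0.41067883  0.24315586 -0.43515495] [-0.05613382  0.05735453  0.07177168] 0.02974468066368711
[0.4830804  0.21727491 0.03032573] [-0.33522817  0.70748861 -0.73396129] [-0.06133785  0.03505773  0.02415173] 0.025580722097535022
```

Again the fingers pass 44 mm with no force. In the earlier close-up the lowest finger points were at z ≈ 0.169 with the TCP reported at 0.131. The real fingertips may sit well above the reported TCP, so I measure that.

```bash
python3 -m pendant '0 0 0 0 0 0;0 0 0 0 0 0;0 0 0 0 0 0;0 0 0 0 0 0;0 0 0 0 0 0' 0.3
python3 - <<'E'
from h import *
im,d,W,c=cloud("wrist"); s,p,q=st(); print(p,s["width"]); np.savez("c2.npz",im=im,d=d,W=W)
Q=(W-p)@q.as_matrix()  # tool coords
T=q.as_matrix()
for lo in np.arange(-.10,.01,.01):
    m=(Q[...,0]>lo)&(Q[...,0]<lo+.01)&(abs(Q[...,2])<.02)&(abs(Q[...,1])<.07); a=Q[m]
    print(round(lo,2),m.sum(),a.min(0).round(3) if len(a) else "",a.max(0).round(3) if len(a) else "")
cv2.imwrite("pics/c2.png",im[150:400,130:440].repeat(2,0).repeat(2,1))
E
```

```text
time: 15.2
ee_pos: [0.4831, 0.2172, 0.0303]
eef_rot: [0.44, 0.553, -0.441, 0.553]
ft_force: [-1.0, -0.4, 0.3]
width: 0.0543
[0.48309685 0.21726892 0.03033643] 0.05497353598840362
-0.1 433 [-0.1   -0.033 -0.013] [-0.09   0.037  0.003]
-0.09 884 [-0.09  -0.03  -0.008] [-0.08   0.034  0.009]
-0.08 163 [-0.08  -0.026 -0.002] [-0.07   0.029  0.01 ]
-0.07 323 [-0.07  -0.037 -0.012] [-0.06   0.04   0.009]
-0.06 356 [-0.06  -0.034 -0.012] [-0.05   0.038  0.009]
-0.05 328 [-0.05  -0.034 -0.012] [-0.04   0.038  0.   ]
-0.04 1801 [-0.04  -0.034 -0.02 ] [-0.03   0.038  0.006]
-0.03 364 [-0.03  -0.022 -0.02 ] [-0.02   0.023  0.01 ]
-0.02 346 [-0.02  -0.021 -0.02 ] [-0.01   0.023  0.011]
-0.01 603 [-0.01 -0.02 -0.02] [-0.006  0.022  0.011]
-0.0 12 [ 0.007 -0.012 -0.017] [ 0.009 -0.001 -0.013]
```

View pics/c2.png

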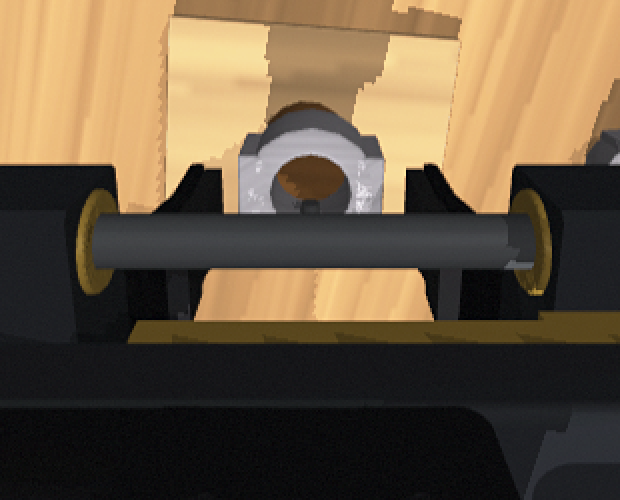

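The view confirms it: the finger ends at about (205,170) and (420,170) sit beside and above the collar top, well short of the reported TCP. I get the exact offset from both clouds.

```bash
python3 - <<'E'
from h import *
D=np.load("c2.npz"); W=D["W"]; s,p,q=st(); Q=(W-p)@q.as_matrix()
m=(abs(Q[...,1])>.0255)&(abs(Q[...,1])<.045)&(abs(Q[...,2])<.02)&(Q[...,0]<-.015); a=Q[m]; print("c2",np.percentile(a[:,0],[50,90,98,99.5,100]).round(4))
h,e=np.histogram(a[:,0],np.arange(-.06,-.014,.002)); print(dict(zip(e.round(3),h)))
f=a[a[:,0]<-.03]
for sg in(1,-1):
    g=f[f[:,1]*sg>0]; print(sg,"inner",np.percentile(abs(g[:,1]),[1,5]),"z",np.percentile(g[:,2],[2,50]))
W=np.load("w4.npz")["W"]; p4=np.array([.56825,-.14517,.13145]); Q=(W-p4)@down(7.4).as_matrix()
m=(abs(Q[...,1])<.012)&(abs(Q[...,1])>.0035)&(abs(Q[...,2])<.014)&(Q[...,0]<-.033)&(Q[...,0]>-.05); a=Q[m]; h,e=np.histogram(a[:,0],np.arange(-.05,-.03,.001)); print(dict(zip(e.round(3),h)))
E
```

```text
c2 [-0.1076 -0.055  -0.0395 -0.0361 -0.0341]
{np.float64(-0.06): np.int64(78), np.float64(-0.058): np.int64(67), np.float64(-0.056): np.int64(66), np.float64(-0.054): np.int64(56), np.float64(-0.052): np.int64(61), np.float64(-0.05): np.int64(59), np.float64(-0.048): np.int64(57), np.float64(-0.046): np.int64(62), np.float64(-0.044): np.int64(51), np.float64(-0.042): np.int64(53), np.float64(-0.04): np.int64(59), np.float64(-0.038): np.int64(50), np.float64(-0.036): np.int64(27), np.float64(-0.034): np.int64(0), np.float64(-0.032): np.int64(0), np.float64(-0.03): np.int64(0), np.float64(-0.028): np.int64(0), np.float64(-0.026): np.int64(0), np.float64(-0.024): np.int64(0), np.float64(-0.022): np.int64(0), np.float64(-0.02): np.int64(0), np.float64(-0.018): np.int64(0)}
1 inner [0.02649799 0.02864006] z [-0.01978949 -0.0006658 ]
-1 inner [0.0255432  0.02601484] z [-0.01983961 -0.01057771]
{np.float64(-0.05): np.int64(22), np.float64(-0.049): np.int64(20), np.float64(-0.048): np.int64(19), np.float64(-0.047): np.int64(18), np.float64(-0.046): np.int64(10), np.float64(-0.045): np.int64(18), np.float64(-0.044): np.int64(18), np.float64(-0.043): np.int64(16), np.float64(-0.042): np.int64(23), np.float64(-0.041): np.int64(13), np.float64(-0.04): np.int64(19), np.float64(-0.039): np.int64(17), np.float64(-0.038): np.int64(11), np.float64(-0.037): np.int64(13), np.float64(-0.036): np.int64(9), np.float64(-0.035): np.int64(3), np.float64(-0.034): np.int64(1), np.float64(-0.033): np.int64(0), np.float64(-0.032): np.int64(0), np.float64(-0.031): np.int64(0)}
```

The finger ends lie 35.5 mm behind the reported TCP in both pictures, so the real grasp point is at reported z + 0.054. The first pinch therefore held only the top 2 mm of the shaft. I go back, pinch properly to square the flat and fix the axis, then take the collar.

```bash
python3 -m pendant '-0.2 0 0 0 0 0;-0.4 0 0 0 0 0;-0.6 0 0.1 0 0 0;-0.68 0 0.25 0 0 0;-0.68 0 0.4 0 0 0;-0.68 0 0.55 0 0 0;-0.68 0.005 0.7 0 0 0' 0.6;  python3 -m pendant '0 0 0.15 0.03 0 0;0 0 0.3 0.066 0 0;0 0 0.45 0.066 0 0;0 0.005 0.6 0.066 0 0;0 0.005 0.75 0.066 0 0;0 0.005 0.79 0.066 0 0;0 0.005 0.79 0.066 0 0'
python3 - <<'E'
from h import *
s,p,q=st(); print(p,s["width"]); rows([.5683,-.1450,.091],down(7.2))
E
```

```text
time: 15.95
ee_pos: [0.5237, 0.0455, 0.2007]
eef_rot: [0.441, 0.553, -0.44, 0.553]
ft_force: [1.4, -0.1, -1.1]
width: 0.0696
time: 16.65
ee_pos: [0.5686, -0.147, 0.2001]
eef_rot: [0.468, 0.53, -0.469, 0.53]
ft_force: [-0.6, 0.0, -0.1]
width: 0.0691
[ 0.56862262 -0.14699725  0.20013461] 0.06912957566804781
row [ 4.365e-01  3.000e-04 -8.400e-03] [-0.0016  0.0006  0.0009]
```

```bash
python3 -m pendant '0.12 0 -0.004 0 0 0;0.24 0 -0.008 0 0 0;0.34 0 -0.008 0 0 0;0.41 0 -0.008 0 0 0;0.436 0 -0.008 0 0 0;0.436 0 -0.008 0 0 0' 0; python3 -m pendant '0 0 0 0 0 0;0 0 0 0 0 0;0 0 0 0 0 0;0 0 0 0 0 0;0 0 0 0 0 0;0 0 0 0 0 0' -1 10
python3 - <<'E'
from h import *
s,p,q=st(); print(p,s["ft_force"],s["torque"],s["width"],np.degrees(np.arctan2(q.as_matrix()[1,1],q.as_matrix()[0,1])))
E
```

```text
time: 17.25
ee_pos: [0.5683, -0.1416, 0.0909]
eef_rot: [0.467, 0.532, -0.467, 0.53]
ft_force: [0.1, 0.4, -0.0]
width: 0.0442
time: 17.85
ee_pos: [0.5668, -0.1436, 0.0917]
eef_rot: [0.467, 0.532, -0.468, 0.529]
ft_force: [-10.5, 1.9, 9.4]
width: 0.02
[ 0.56678247 -0.14359088  0.09173513] [-10.51126972   1.89823346   9.36103506] [ 0.0989808   2.42715866 -0.03511865] 0.019994994847001884 7.188628484255017
```

```bash
python3 -m pendant '0 -0.003 0 0 0 0;0 -0.006 0 0 0 0;0 -0.006 0 0 0 0;0 -0.006 0 0 0 0' -1 10
python3 - <<'E'
from h import *
for i in range(2): vision.camera("wrist"); s,p,q=st(); print(p,s["ft_force"],s["torque"],s["width"],np.degrees(np.arctan2(q.as_matrix()[1,1],q.as_matrix()[0,1])))
E
```

```text
time: 18.25
ee_pos: [0.5669, -0.1436, 0.0918]
eef_rot: [0.467, 0.531, -0.468, 0.53]
ft_force: [-5.6, 0.5, 6.8]
width: 0.0197
[ 0.5668316  -0.14360251  0.09175477] [-4.83712166  1.43889491  5.95211889] [0.00219243 1.18403373 0.00830302] 0.019857979650005447 7.232535156435226
[ 0.5668379  -0.14362086  0.09177335] [-4.71353615  1.11569038  6.64755577] [-0.02643127  1.2298127   0.0140083 ] 0.019782635641093723 7.229312276647915
```

```bash
python3 -m pendant '0 0 0 0 0 0;0 0 0 0 0 0;0 0 0 0 0 0;0 0 0 0 0 0' 0.4; python3 -m pendant '0 0 0 0.1 0 0;0 0 0 0.2 0 0;0 0 0 0.3 0 0;0 0 0 0.4 0 0;0 0 0 0.5 0 0;0 0 0 0.6 0 0;0 0 0 0.7 0 0;0 0 0 0.8 0 0'; python3 -m pendant '0 0 0 0.1 0 0;0 0 0 0.2 0 0;0 0 0 0.247 0 0;0 0 0 0.247 0 0;0 0 0 0.247 0 0' 0
python3 - <<'E'
from h import *
s,p,q=st(); print(p,s["ft_force"],s["width"],np.degrees(np.arctan2(q.as_matrix()[1,1],q.as_matrix()[0,1]))); rows([.5668,-.1435,.091],down(-82.8))
E
```

```text
time: 18.75
ee_pos: [0.5672, -0.1434, 0.0913]
eef_rot: [0.467, 0.531, -0.468, 0.531]
ft_force: [0.5, 0.8, 0.4]
width: 0.0437
time: 19.55
ee_pos: [0.5672, -0.1434, 0.0914]
eef_rot: [-0.686, -0.172, 0.686, -0.172]
ft_force: [-0.1, 0.1, 1.0]
width: 0.0612
time: 20.05
ee_pos: [0.5672, -0.1434, 0.0913]
eef_rot: [-0.705, -0.046, 0.706, -0.046]
ft_force: [-0.5, -1.0, -0.5]
width: 0.0438
[ 0.56716553 -0.14336222  0.09131176] [-0.49596521 -1.02023679 -0.47722629] 0.043773665738762055 -82.586746883916
row [0.0012 0.0004 0.0015] [ 0.0025  0.0005 -0.0002]
```

```bash
python3 -m pendant '0 0 0.001 0.0025 0 0;0 0 0.001 0.0025 0 0;0 0 0.001 0.0025 0 0;0 0 0.001 0.0025 0 0;0 0 0.001 0.0025 0 0;0 0 0.001 0.0025 0 0;0 0 0.001 0.0025 0 0' -1 20
python3 - <<'E'
from h import *
for i in range(2): vision.camera("wrist"); s,p,q=st(); print(p,s["ft_force"],s["torque"],s["width"],np.degrees(np.arctan2(q.as_matrix()[1,1],q.as_matrix()[0,1])))
E
```

```text
time: 20.75
ee_pos: [0.5669, -0.1436, 0.0914]
eef_rot: [-0.706, -0.043, 0.706, -0.044]
ft_force: [0.3, -0.4, -0.4]
width: 0.0156
[ 0.56686336 -0.14361335  0.09137482] [-0.29648838 -1.01687017  0.66297099] [-0.26204395  0.12092256  0.06553274] 0.015497117905061268 -82.95782005071429
[ 0.56684482 -0.1436097   0.0913628 ] [ 0.26768815 -0.9499397   0.16711332] [-0.29162555  0.09469039  0.06664669] 0.015779753078404235 -82.95401653378893
```

```bash
python3 -m pendant '0 0 0 0 0 0;0 0 0 0 0 0;0 0 0 0 0 0;-0.12 0 0 0 0 0;-0.25 0 0 0 0 0;-0.4 0 0 0 0 0;-0.48 0 0 0 0 0' 0.5;  python3 -m pendant '0 -0.15 0 -0.1 0 0;0 -0.3 0.05 -0.2 0 0;0 -0.45 0.1 -0.3 0 0;0 -0.6 0.1 -0.4 0 0;0 -0.75 0.15 -0.5 0 0;0 -0.9 0.15 -0.6 0 0;0 -0.98 0.15 -0.7 0 0;0 -0.98 0.15 -0.8 0 0' 0.9
python3 - <<'E'
from h import *
s,p,q=st(); print(p,s["ft_force"],s["width"]); rows([.4835,.2172,.12],down(12.9)); rows([.4835,.2172,.0],down(12.9))
E
```

```text
time: 21.55
ee_pos: [0.5677, -0.1439, 0.2143]
eef_rot: [0.707, 0.043, -0.705, 0.044]
ft_force: [-0.5, 0.6, -0.4]
width: 0.0617
time: 22.35
ee_pos: [0.4988, 0.0989, 0.2112]
eef_rot: [-0.555, -0.438, 0.556, -0.437]
ft_force: [-0.2, 0.3, -0.2]
width: 0.0829
[0.49884563 0.09891345 0.21123874] [-0.17548672  0.32126215 -0.15279198] 0.08289339493312967
row [ 0.3653 -0.17   -0.4455] [-0.3075 -0.0004  0.0007]
row [ 0.8453 -0.1694 -0.4453] [-0.3075 -0.0004  0.0007]
```

```bash
python3 -m pendant '0 -0.05 -0.15 -0.1 0 0;0.05 -0.12 -0.3 -0.2 0 0;0.15 -0.17 -0.445 -0.307 0 0;0.3 -0.17 -0.445 -0.307 0 0;0.36 -0.17 -0.445 -0.307 0 0;0.36 -0.17 -0.445 -0.307 0 0'
python3 - <<'E'
from h import *
im,d,W,c=cloud("wrist"); s,p,q=st(); print(p,s["width"])
m=(W[...,2]>.057)&(W[...,2]<.068)&(np.hypot(W[...,0]-.483,W[...,1]-.218)<.04); print(m.sum(),cv2.minAreaRect((W[m][:,:2]*1000).astype(np.float32)))
rows([.4835,.2172,-.004],down(12.9))
E
```

```text
time: 22.95
ee_pos: [0.4842, 0.2127, 0.1191]
eef_rot: [0.442, 0.551, -0.446, 0.55]
ft_force: [-0.4, -0.2, 0.6]
width: 0.0821
[0.48525587 0.21294791 0.12090649] 0.08274190676961188
1284 ((483.59619140625, 218.6609344482422), (43.55849075317383, 40.940818786621094), 13.719799995422363)
row [ 0.4996 -0.0022 -0.0186] [-0.0086  0.0006  0.0014]
```

```bash
python3 -m pendant '0.12 -0.004 -0.008 -0.008 0 0;0.24 -0.009 -0.0155 -0.01 0 0.001;0.34 -0.009 -0.0155 -0.01 0 0.001;0.44 -0.009 -0.0155 -0.01 0 0.001;0.5 -0.009 -0.0155 -0.01 0 0.001;0.5 -0.009 -0.0155 -0.01 0 0.001' 0.5
python3 - <<'E'
from h import *
s,p,q=st(); print(p,s["ft_force"],s["width"]);print(q.as_matrix().round(4)); rows([.4823,.2162,-.004],down(13.2))
E
```

```text
time: 23.6
ee_pos: [0.4822, 0.2163, -0.0043]
eef_rot: [0.44, 0.553, -0.44, 0.554]
ft_force: [-0.6, 0.1, 0.7]
width: 0.0654
[ 0.48224087  0.21628711 -0.0042632 ] [-0.62874059  0.05642383  0.66740556] 0.06543857682153098
[[-4.000e-04  9.743e-01  2.254e-01]
 [-8.000e-04  2.254e-01 -9.743e-01]
 [-1.000e+00 -6.000e-04  7.000e-04]]
row [-0.0011  0.0002  0.0004] [-0.002   0.0005  0.0004]
```

```bash
python3 -m pendant '0 0 0 0 0 0;0 0 0 0 0 0;0 0 0 0 0 0;0 0 0 0 0 0;0 0 0 0 0 0;0 0 0 0 0 0;0 0 0 0 0 0' -1 40
python3 - <<'E'
from h import *
s,p,q=st(); print(p,s["ft_force"],s["torque"],s["width"])
print(q.as_matrix().round(4)); rows([.5670,-.1456,.2],down(7.2))
E
```

```text
time: 24.3
ee_pos: [0.483, 0.217, -0.0028]
eef_rot: [0.441, 0.553, -0.439, 0.554]
ft_force: [-1.6, 0.3, 6.3]
width: 0.0437
[ 0.48303896  0.2169819  -0.00280004] [-1.63656552  0.28751026  6.2662975 ] [-0.23190581  0.48493141 -0.01514625] 0.043670319413711155
[[ 1.600e-03  9.742e-01  2.257e-01]
 [ 1.000e-03  2.257e-01 -9.742e-01]
 [-1.000e+00  1.700e-03 -6.000e-04]]
row [-8.1210e-01  1.3000e-03  1.4882e+00] [ 0.068  -0.0005 -0.0011]
```

```bash
python3 -m pendant '-0.1 0 0 0 0 0;-0.25 0 0 0 0 0;-0.4 0 0.05 0 0 0;-0.55 0 0.15 0 0 0;-0.68 0 0.3 0 0 0;-0.7 0 0.45 0 0 0;-0.7 0 0.6 0 0 0;-0.7 0 0.75 0 0 0';  python3 -m pendant '0 0 0.15 0.01 0 0;0 0 0.3 0.03 0 0;0 0 0.45 0.05 0 0;0 0 0.58 0.068 0 0;0 0.001 0.68 0.068 0 0;0 0.001 0.735 0.068 0 0;0 0.001 0.735 0.068 0 0;0 0.001 0.735 0.068 0 0'
python3 - <<'E'
from h import *
im,d,W,c=cloud("wrist"); s,p,q=st(); print(p,s["ft_force"],s["torque"],s["width"],np.degrees(np.arctan2(q.as_matrix()[1,1],q.as_matrix()[0,1])))
np.savez("k1.npz",im=im,d=d,W=W,K=c[0],R=c[1],t=c[2],p=p,q=q.as_quat())
Q=(W-p)@q.as_matrix()
m=(Q[...,0]>-.075)&(Q[...,0]<-.055)&(abs(Q[...,1])<.019)&(abs(Q[...,2])<.03); a=Q[m]; print(m.sum(),np.median(a[:,0]),a.min(0).round(4),a.max(0).round(4)); print(cv2.minEnclosingCircle((a[:,1:]*1000).astype(np.float32)))
rows([.5670,-.1456,.15],down(7.2))
u0,v0=proj(c,p+q.apply([-.065,0,0])).astype(int)
cv2.imwrite("pics/k1.png",cv2.resize(im[v0-50:v0+50,u0-50:u0+50],(600,600),interpolation=cv2.INTER_CUBIC)); print(u0,v0)
E
```

```text
time: 25.1
ee_pos: [0.5249, 0.0326, 0.1718]
eef_rot: [0.44, 0.553, -0.439, 0.554]
ft_force: [0.6, -0.4, -1.3]
width: 0.0435
time: 25.9
ee_pos: [0.5663, -0.1445, 0.1711]
eef_rot: [0.468, 0.53, -0.467, 0.53]
ft_force: [0.5, 0.9, -2.4]
width: 0.0436
[ 0.56640099 -0.14382348  0.17118065] [-0.53201095  0.25754384 -1.05164728] [-0.11703456  0.04734543  0.04568292] 0.04345047292585117 7.2564248882591995
2952 -0.0644833664139396 [-0.0666 -0.019  -0.022 ] [-0.055   0.0189  0.0265]
((-0.007228591945022345, 2.135690212249756), 24.445903778076172)
row [0.0847 0.0014 0.0074] [ 0.0007 -0.0005 -0.0003]
283 272
```

View pics/k1.png

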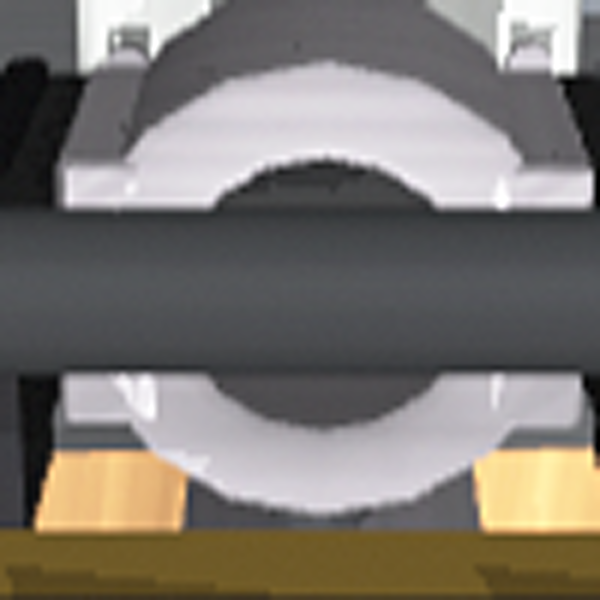

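The collar is held level. Its top face spans crop rows 62 to 512, the bore rows 155 to 430, and the lugs columns 60 to 592. From those I work out its centre in the tool frame.

```bash
python3 - <<'E'
from h import *
D=np.load("k1.npz"); c=(D["K"],D["R"],D["t"]); p=D["p"]; q=R.from_quat(D["q"]); W=D["W"]
f=lambda U,V:(q.inv().apply(ray(c,233+U/6-.5,222+V/6-.5,p[2]+.0648)-p)*1000).round(2)
for n,(a,b) in dict(outer=((328,62),(328,512)),bore=((328,157),(328,430)),lug=((60,190),(592,190))).items(): A,B=f(*a),f(*b); print(n,A,B,"mid",(A+B)/2,"size",np.linalg.norm(B-A))
Q=(W-p)@q.as_matrix(); m=(abs(Q[...,0]+.0648)<.003)&(abs(Q[...,1])<.006)&(abs(Q[...,2])<.035); z=Q[m][:,2]; print("depth z range",z.min(),z.max())
m=(abs(Q[...,0]+.0648)<.004)&(abs(Q[...,1])<.026)&(abs(Q[...,2])<.035); a=Q[m]
A=np.c_[a[:,1:],np.ones(len(a))]; print("top plane slope",np.linalg.lstsq(A,a[:,0],rcond=None)[0])
E
```

```text
outer [-64.78   1.76 -21.32] [-64.81   1.74  19.38] mid [-64.795   1.75   -0.97 ] size 40.70001597051284
bore [-64.79   1.75 -13.2 ] [-64.81   1.74  11.53] mid [-64.8     1.745  -0.835] size 24.730010109177066
lug [-64.8  -20.01 -10.34] [-64.78  23.19 -10.3 ] mid [-64.79   1.59 -10.32] size 43.20002314814195
depth z range -0.02185234253025776 0.020292187851687
top plane slope [ 0.0001851  -0.00889929 -0.06444094]
```

```bash
python3 - <<'E'
from h import *
vision.camera("wrist"); s,p,q=st(); print(p,s["ft_force"],s["time"]); rows([.5668,-.1442,.12],down(7.1)); rows([.5668,-.1442,.0793],down(7.1))
E
```

```text
[ 0.56647878 -0.14358198  0.17124103] [ 0.48387903  0.37128179 -1.35434658] 26.0
row [0.205  0.0008 0.0028] [ 0.0022 -0.0005 -0.0005]
row [0.3678 0.0007 0.0029] [ 0.0022 -0.0005 -0.0005]
```

```bash
python3 -m pendant '0 0.001 0.003 0.002 0 0;0.06 0.001 0.003 0.002 0 0;0.1 0.001 0.003 0.002 0 0;0.13 0.001 0.003 0.002 0 0;0.15 0.001 0.003 0.002 0 0;0.17 0.001 0.003 0.002 0 0;0.17 0.001 0.003 0.002 0 0;0.17 0.001 0.003 0.002 0 0'
python3 - <<'E'
from h import *
s,p,q=st(); print(p,s["ft_force"],s["torque"],s["width"]); rows([.5668,-.1442,.11],down(7.1)); rows([.5668,-.1442,.0793],down(7.1))
E
```

```text
time: 26.8
ee_pos: [0.567, -0.1458, 0.129]
eef_rot: [0.469, 0.529, -0.468, 0.53]
ft_force: [0.3, -0.3, -2.1]
width: 0.0433
[ 0.56697594 -0.14579801  0.12901534] [ 0.25634396 -0.33228051 -2.06575865] [-0.12513607  0.05191902 -0.00094367] 0.04326288880226662
row [ 0.0761  0.     -0.0064] [-0.0009  0.0001 -0.0007]
row [ 1.989e-01 -1.000e-04 -6.500e-03] [-0.0009  0.0001 -0.0007]
```

```bash
python3 -m pendant '0 0 -0.006 0 0 0;0 0 -0.006 0 0 0;0.02 0 -0.006 0 0 0;0.02 0 -0.006 0 0 0'
python3 - <<'E'
from h import *
s,p,q=st(); print(p,s["ft_force"],s["torque"],s["width"]); rows([.5668,-.1442,.11],down(7.1))
E
```

```text
time: 27.2
ee_pos: [0.5664, -0.144, 0.1232]
eef_rot: [0.468, 0.53, -0.468, 0.53]
ft_force: [-0.9, -0.4, -1.6]
width: 0.0432
[ 0.56637929 -0.14400383  0.12321928] [-0.93185254 -0.41569175 -1.61847748] [-0.10908552  0.03128938 -0.01391473] 0.043242782741144854
row [0.0529 0.0016 0.001 ] [-0.0007 -0.0002 -0.0001]
```

```bash
python3 -m pendant '0.01 0.001 0.001 0 0 0;0.02 0.001 0.001 0 0 0;0.03 0.001 0.001 0 0 0;0.04 0.001 0.001 0 0 0;0.05 0.001 0.001 0 0 0;0.05 0.001 0.001 0 0 0'
python3 - <<'E'
from h import *
s,p,q=st(); print(p,s["ft_force"],s["torque"],s["width"]); rows([.5668,-.1442,.0793],down(7.1))
E
```

```text
time: 27.8
ee_pos: [0.5667, -0.1444, 0.1109]
eef_rot: [0.468, 0.53, -0.468, 0.53]
ft_force: [0.2, 0.9, -1.5]
width: 0.0433
[ 0.5667467  -0.14436557  0.11092933] [ 0.18540969  0.92875115 -1.50786328] [-0.10889529  0.03974904  0.00574348] 0.043341848785736284
row [ 0.1265  0.0003 -0.0006] [-0.0008 -0.0001 -0.0002]
```

It is 10 mm over the shaft end with no contact force, so I continue down.

```bash
python3 -m pendant '0.02 0 0 0 0 0;0.04 0 0 0 0 0;0.06 0 0 0 0 0;0.08 0 0 0 0 0;0.1 0 0 0 0 0;0.115 0 0 0 0 0;0.1265 0 0 0 0 0;0.1265 0 0 0 0 0'
python3 - <<'E'
from h import *
vision.camera("wrist"); s,p,q=st(); print(p,s["ft_force"],s["torque"],s["width"],np.degrees(np.arctan2(q.as_matrix()[1,1],q.as_matrix()[0,1]))); rows([.5668,-.1442,.0793],down(7.1))
print(q.as_matrix().round(4)[:,0])
E
```

```text
time: 28.6
ee_pos: [0.5668, -0.1444, 0.0793]
eef_rot: [0.469, 0.53, -0.468, 0.53]
ft_force: [-0.3, 0.8, -1.7]
width: 0.0439
[ 0.56692804 -0.14448303  0.07962713] [-0.15491318  0.34919459 -2.22473735] [-0.03293757  0.0223016  -0.03191703] 0.04359220035067967 7.024250573968544
row [ 0.0013 -0.0004 -0.0012] [-0.0009  0.     -0.0004]
[ 6.e-04  0.e+00 -1.e+00]
```

```bash
python3 -m pendant '0 0 -0.002 0 0 0;0 0 -0.004 0 0 0;0 0 -0.004 0 0 0'; python3 -m pendant '0 0 -0.002 0 0 0;0 0 -0.002 0 0 0;0 0 -0.002 0 0 0'; python3 -m pendant '0 0 -0.002 0 0 0;0 0 -0.002 0 0 0;0 0 -0.002 0 0 0'
```

```text
time: 28.95
ee_pos: [0.567, -0.1441, 0.0799]
eef_rot: [0.469, 0.529, -0.468, 0.53]
ft_force: [0.1, -3.7, -3.7]
width: 0.0435
time: 29.25
ee_pos: [0.567, -0.1441, 0.0799]
eef_rot: [0.469, 0.529, -0.469, 0.53]
ft_force: [1.6, -4.9, -4.1]
width: 0.0432
time: 29.55
ee_pos: [0.567, -0.1441, 0.08]
eef_rot: [0.469, 0.528, -0.469, 0.53]
ft_force: [2.8, -7.2, -5.1]
width: 0.0435
```

```bash
python3 - <<'E'
import fit; from fit import *
im,d,W,c=cloud("wrist"); s,p,q=st(); fit.FC=c; print(p,s["ft_force"],s["torque"],s["width"],np.degrees(np.arctan2(q.as_matrix()[1,1],q.as_matrix()[0,1])))
Q=(W-p)@q.as_matrix(); np.savez("k2.npz",im=im,d=d,W=W,K=c[0],R=c[1],t=c[2],p=p,q=q.as_quat())
m=(abs(W[...,2]-.162)<.003)&(np.hypot(Q[...,1]-.0016,Q[...,2])<.02); a=Q[m]*1000; print("shaft top",m.sum(),a.min(0).round(1),a.max(0).round(1))
m=(abs(W[...,2]-.1445)<.003)&(abs(Q[...,1])<.03)&(abs(Q[...,2])<.03); a=Q[m]*1000; print("collar top",m.sum(),np.median(W[m][:,2]),a.min(0).round(1),a.max(0).round(1))
A=np.c_[a[:,1:],np.ones(len(a))]; print("slope",np.linalg.lstsq(A,a[:,0],rcond=None)[0])
u0,v0=proj(c,p+q.apply([-.065,0,0])).astype(int); S=vision.camera("scene")[0]; cv2.imwrite("pics/k2.png",np.hstack([cv2.resize(im[v0-50:v0+50,u0-35:u0+35],(420,600),interpolation=cv2.INTER_CUBIC),cv2.resize(S[105:180,160:207],(376,600),interpolation=cv2.INTER_CUBIC)])); print(u0,v0)
E
```

```text
[ 0.56700501 -0.14407618  0.07994876] [ 2.52376814 -6.93192371 -5.84925353] [-1.53405489 -0.55264051  0.0104125 ] 0.04325176030269707 6.959642459894795
shaft top 939 [-83.9  -8.4  -4.7] [-79.3  11.3   7. ]
collar top 2067 0.1445949123729732 [-67.6 -29.8 -22.7] [-61.5  29.9  19. ]
slope [ 3.01496673e-03 -1.08834382e-02 -6.46421868e+01]
283 273
```

View pics/k2.png

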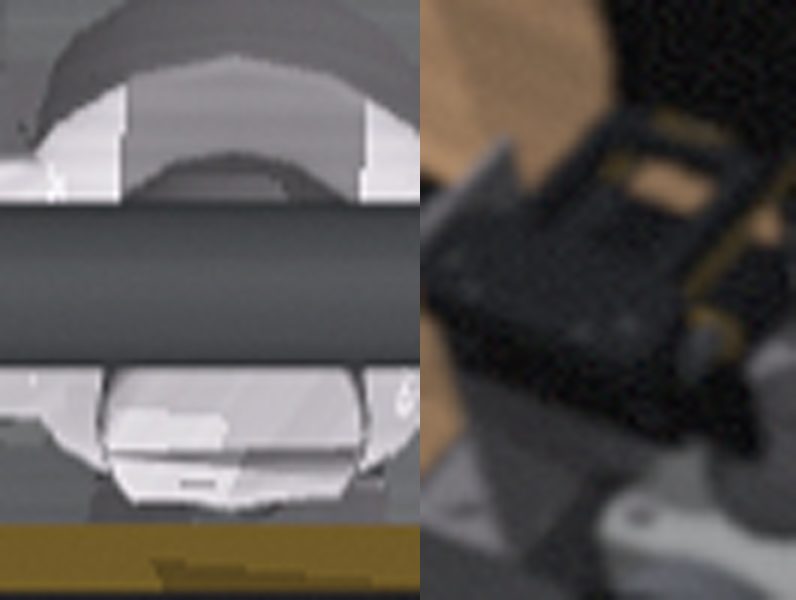

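The last view shows the collar around the shaft with an even gap on both sides, and the flat edge level at row 500. The shaft axis reads about 2 mm from the collar centre towards the driver, which matches tip-on-flat. The sideways force is steady at about 7 N. I hand it in.

```bash
python3 -c "
from h import *
s,p,q=st(); print(s['time'],p,s['ft_force'],s['width'])
from bench import close_job; print(close_job())"
```

```text
29.65 [ 0.56698136 -0.14409083  0.07993786] [ 2.29393598 -7.6449303  -4.8930793 ] 0.04352442741841401
the job is handed in; nothing more can be done
None
```

The job is handed in at 29.7 s. The shaft is turned so its flat faces the driver. The large collar is over it, held in the grip, with its screw tip pressed against the flat.

**What I did:**
- I pinched the shaft across the flat and turned it about 51°. I then went back and re-pinched it deeper: the jaws read 15.6 mm against 16 mm, at -82.95°. The driver direction is about -82.4° to -82.8°.
- I took the large collar from its stand and lowered it over the shaft with no contact force. I then moved it away from the driver until the screw met the flat.

**Last checks:**
- **Height:** the middle of the collar is about 132.5 mm up, against the 132 mm wanted.
- **Level:** the collar did not tilt in the grip between the hover and the end (change about 0.002 rad). The fitted slope itself is about 0.01 rad.
- **Press:** about 7.5 N, steady.
- **Grip:** 43.5 mm over the lugs, at 40 N.
- **Offset:** the shaft axis sits about 2 mm from the collar's centre, as it should with the tip on the flat.

**What failed or disagreed:**
- **Fingertip position:** the real fingertips sit about 35.5 mm behind the reported TCP. Because of this the first shaft pinch held only the top 2 mm. A cross-pinch on the shaft and the first try at the collar closed on nothing. I corrected for it after that.
- **Flat angle:** one coarse image fit gave -76.6°; a later fit (-82.3°) and the deeper pinch settled it.
- **Contact point:** the screw touched about 1.5 mm sooner than I expected, because the camera offset near the gripper was uncertain.
- **Not checked:** I took no final picture of the picture frame, glue bottle or hammer. No move was made at low height near them.

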